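# Check the throw of a shaker's eccentric shaft on bench centres

### The job

Press the red mushroom stop fully down so that the drive is locked out, and only then turn the eccentric shaft by its crank: first bring the eccentric's low spot under the sprung plunger (plunger at the very bottom of its swing) and pause there for about a second, then bring the high spot under it (plunger at the very top of its swing), pause again and leave it there. Finally turn the stop's head clockwise until it springs back up, let go, and do not turn the shaft again; the stop must stay down for all of the cranking, and the wash bottle, flask and beaker must stay standing where they are.

Things in the scene. Friction and masses are not known exactly. Their poses are not given: they have to be found in the camera images.
- bench: blue bench-centres fixture, fixed; base 120 x 340 x 22 mm. Origin at the centre of its underside, z up; its y axis runs along the shaft, crank end at -y. The shaft's axis is 125 mm above the origin, at x = 0. Grey uprights 70 mm wide: headstock y -150 to -100 mm, 160 mm tall; tailstock y 110 to 172 mm, 155 mm tall.
- shaft (a joint): angle (rad) of shaft and crank about the bench's y axis; turns endlessly either way. At 0 the handle is straight above the shaft's axis; positive carries it from the top towards the bench's +x side. Stays where left (friction 0.12 N m); the plunger's spring adds at most about 0.05 N m.
- handle (a point): centre of the crank handle: black round sleeve, 20 mm diameter, 80 mm long, parallel to the bench's y, spinning freely on its pin, so a hand pinching it from above (fingers on its bench +x and -x sides) can follow the whole circle upright. It circles the shaft's axis at radius 45 mm, at bench y = -213 mm, 80 to 170 mm above the table. The red crank arm's near face is 43 mm away towards +y.
- plunger (a joint): height (m), up positive, of the sprung plunger riding on the eccentric: 0.000 with the low spot under it, 0.016 with the high spot, half a turn apart; at shaft angle a from the high spot it reads sqrt(0.038^2 - (0.008 sin a)^2) + 0.008 cos a - 0.030. How the eccentric sits on the shaft differs every time: find the spots by turning and watching.
- cap (a point): centre of the top of the orange plunger cap (28 mm diameter), 266 mm above the table at the bottom of the plunger's swing, 282 mm at the top. The plunger stands at bench x = 0, y = 10 mm on the copper eccentric disc (60 mm diameter), in a gauge held by a steel column (bench x = 48, y = 10 mm, 255 mm tall).
- stop (a joint): how far the red mushroom stop is pressed (m): 0 up, 0.006 fully down. Pressing takes about 5 N; it snaps over half-way and stays down by itself. Lifted past half-way it snaps up.
- twist (a joint): clockwise turn (rad, seen from above) of the stop's head, 0 to 1.2; a weak spring returns it to 0. With the stop down, turning lifts the head on a ramp, from about 0.1 rad on by about 1 mm per 0.13 rad; past about 0.6 rad it springs up, fully once let go. Let the hand rise with it by 3 to 4 mm. A turn of 0.9 rad is ample.
- stop_top (a point): centre of the top of the stop's red round head (40 mm diameter, 24 mm tall, axis vertical), 104 mm above the table when up. It stands on the middle of a fixed yellow control box (90 x 90 mm, top face at 50 mm; under the head a 32 mm wide collar up to 65 mm). The head's side is free for gripping all round.
- wash_bottle: white wash bottle, loose, 70 mm diameter, 205 mm tall with its spout (45 mm towards its own -x); origin at the centre of its underside. Bystander.
- flask: stoppered glass volumetric flask, loose, 72 mm diameter, 194 mm tall; origin at the centre of its underside. Bystander.
- beaker: glass beaker, loose, 68 mm diameter, 95 mm tall; origin at the centre of its underside. Bystander.
Mind the look-alikes: they are no part of the job. Of the things shaped like the part that bears stop, the yellow one is meant.

How it is judged (in metres and radians):
On the way, in this order (a step that is already met when the one before it is completed fails the run):
1. the stop is pressed fully down (value of joint stop above 0.005 m), for 0.2 s.
2. with the stop down, the plunger rests at the bottom of its swing (within 1 mm) (value of joint plunger below 0.001 m and value of joint stop above 0.004 m), for 0.3 s.
3. with the stop down, the plunger rests at the top of its swing (within 1 mm) (value of joint plunger above 0.015 m and value of joint stop above 0.004 m), for 0.3 s.
4. the stop's head is turned clockwise (value of joint twist above 0.45 rad).
At the end, for the whole second after the job is handed in: The plunger stands within 1 mm of the top of its swing, the shaft is still, the stop is up again (within 1.5 mm), and the wash bottle, flask and beaker stand upright within 20 mm of where they were (value of joint plunger above 0.015 m and value of joint stop below 0.0015 m and velocity of joint shaft between -0.05 and 0.05 rad/s and distance of each of wash_bottle, flask, beaker from where it was at the start of the episode below 0.02 m and angle between each of wash_bottle, flask, beaker's own z axis and vertical below 0.2 rad); the robot touches nothing.
It fails at once if the shaft is turned while the stop is not down (value of joint stop below 0.003 m and (velocity of joint shaft above 0.3 rad/s or velocity of joint shaft below -0.3 rad/s)).
It fails at once if a bystander is pushed away or knocked over (distance of any of wash_bottle, flask, beaker from where it was at the start of the episode above 0.02 m or angle between any of wash_bottle, flask, beaker's own z axis and vertical above 0.4 rad).
It also fails if it takes over 72 s, if anything falls off the work surface, if the arm or the gripper's body presses on something with over 40 N, if the wrist force passes 120 N, or if a joint passes its speed limit or range.

### The arm

A 6-joint arm with a two-finger parallel gripper is mounted at the origin on the work surface. World frame = base frame: x ahead of the robot, y to its left, z up, the work surface at z = 0. Lengths are in mm, angles in rad, forces in N, time in s.
With the tool pointing down it reaches from about 250 to 800 mm from the base axis. Payload 8.5 kg.
Tool frame: the origin (TCP) lies at the very end of the fingers, on their centre line; the grasp point (between the pads) lies 19 mm behind it (env.tcp_to_grasp is the distance from the TCP to the grasp point, in mm); z points along the fingers, y is the direction in which the jaws open and shut (so a half turn about z gives the same grasp; the last joint's range is limited). The gripper opens to 85 mm and grips with 20 to 120 N. Pads are 22 mm wide; open, the fingers measure 114 mm over their backs; the gripper's body (76 mm by 85 mm) begins 54 mm behind the grasp point. The pads swing forward as they close: fully open they stand 13 mm farther back than shut.
Start: joints at [-1.156, 0.238, -0.013, 1.319, 0, 1.571], TCP at [211.559, -480.439, 231.276] pointing down, gripper open.
Joint ranges: [-2.66, 2.66], [-1.03, 1.9], [-1.14, 1.46], [-1.82, 2.27], [-1.45, 1.34], [-3.14, 3.14]. Speed limits (rad/s): [2.22, 2.22, 2.79, 3.14, 3.14, 3.14].

### API

Orientations are given as a rotation vector (axis times angle).
In Python, from cell import env gives the robot as it stands.
- The arm moves only by the tool step_arm, never from a script. Its argument "targets" is a list of rows, each a list of 7 numbers: the turn, a rotation vector about the tool's x, y, z in rad, then the shift along the tool's x, y, z in m, then the opening, from 0 (shut) to 1 (fully open). In form: [[rx, ry, rz, x, y, z, gripper], ...]. A call has exactly 10 rows; each row is the pose to reach, as a shift and turn from the pose commanded when the call began, along the tool's axes at that moment; what a row does not reach only later rows make up. A row lasts 1/8 s, in which the tool goes at most 62.5 mm and 10.7 degrees, less where a joint would pass 70% of its speed; a pose out of reach is approached as far as the arm can. A call with a gripper value outside its range is refused whole. The fingers move at their own pace and stop on an object; "squeeze" is the grip in N (left out, the last holds). Time passes only in rows, so rows that repeat a pose let the fingers close, or fill a call up. It gives the time, the measured TCP pose, the force and the opening at its end, in the units of the state.
- env.read_state(): the state, without advancing time (a new reading comes with each control period).
- env.get_image(name): name is "side" or "top" or "wrist"; returns (picture, depth): 400x640x3 uint8, red, green, blue; 400x640 float32, mm along the optical axis (not along the pixel's ray), 0 where there is no reading.
- env.camera_params(name): a dict with "fx", "fy", "cx", "cy" (pixels), "R" (3x3) and "t" (3): a world point X has camera coordinates R X + t. Camera axes: x right, y down, z forward; pixel columns grow to the right and rows downward; lengths in mm; the calibration is good to about 2 mm. A picture is of the moment at which its call begins: read the wrist's pose just before it. camera_params takes no time and is no camera call; for the wrist camera it gives the pose at the moment of the call.
- env.job_done(): hands the job in, once; it reports no verdict.
The state is a dict: "time": time; "joint_positions": joint angles; "joint_vel": joint speeds; "joint_efforts": joint torques, N m; "ee_pos": TCP position; "orientation": TCP orientation; "force": force on the tool from outside, world axes, zero at the start; "moment": the same for the moment, N m; "gripper_width": finger opening in mm.
Only numpy, scipy, OpenCV 4.12 (cv2) and the standard library are available. Lean on these libraries where they do the work, as an engineer would, in place of code of your own. Each camera call takes 0.05 s, during which the arm holds its last target. There are 200 camera calls.

## Working session

There is one attempt and no reset: what is moved stays moved. The work goes in short steps, Python scripts to look and compute and a tool call to move; the robot and the scene stay as the last step left them, time stands still between calls to the robot, and variables do not carry over. Pictures are saved under pics/ and viewed, about 8 in all and at most 12, crops included, and the job is handed in when it is done.

Besides the shell and the picture viewer there is one more tool, called after "Call:" by a JSON object that holds its "api" and its "payload", one argument or row to a line. step_arm: Moves the arm, as the interface text tells. Its arguments: {"type":"object","properties":{"targets":{"type":"array","items":{"type":"array","items":{"type":"number"}}},"squeeze":{"type":"number"}},"required":["targets"]}

```bash
ls; mkdir -p pics; python3 - <<'E'
from cell import env
import cv2,numpy as np
s=env.read_state();print(s)
for n in("side","top"):
    p,d=env.get_image(n);cv2.imwrite(f"pics/{n}0.png",cv2.cvtColor(p,cv2.COLOR_RGB2BGR));np.save(f"pics/{n}0d.npy",d)
    c=env.camera_params(n);print(n,c)
E
```

```text
pics
{'time': 0.0, 'joint_positions': array([-1.15597338e+00,  2.38810804e-01, -1.42448935e-02,  1.31921284e+00,
        7.61976489e-06,  1.57077334e+00]), 'joint_vel': array([ 2.24694134e-04, -7.45855983e-05,  5.56705015e-04,  6.79165213e-04,
       -7.07773497e-04,  4.96943481e-04]), 'joint_efforts': array([ 1.16046696e-03, -5.38776433e+01,  3.46442270e+01,  1.81230908e-02,
       -4.65851383e-05,  1.88823446e-05]), 'ee_pos': array([ 211.4242357 , -480.09212102,  230.66552756]), 'orientation': array([-3.07284088e+00, -6.46678773e-01,  4.64263151e-04]), 'force': array([-0.39137954, -0.06266297,  0.43029137]), 'moment': array([ 0.01491558, -0.04685462, -0.01171872]), 'gripper_width': 85.39444564873592}
side {'fx': 437.05787735221844, 'fy': 437.05787735221844, 'cx': 313.50197562509726, 'cy': 198.09471840810232, 'R': array([[-0.99515274, -0.09822782, -0.00472369],
       [-0.07118694,  0.75267559, -0.6545318 ],
       [ 0.06784864, -0.65102285, -0.75601972]]), 't': array([ 521.347575  ,  135.22938809, 1287.64380202])}
top {'fx': 478.8697112931865, 'fy': 478.8697112931865, 'cx': 319.3557696009932, 'cy': 203.81867977085332, 'R': array([[ 0.00145323, -0.99999721,  0.00186358],
       [-0.99691704, -0.00159495, -0.07844665],
       [ 0.0784494 , -0.00174383, -0.99691657]]), 't': array([  35.71707089,  536.54173748, 1565.04280044])}
```

View pics/side0.png

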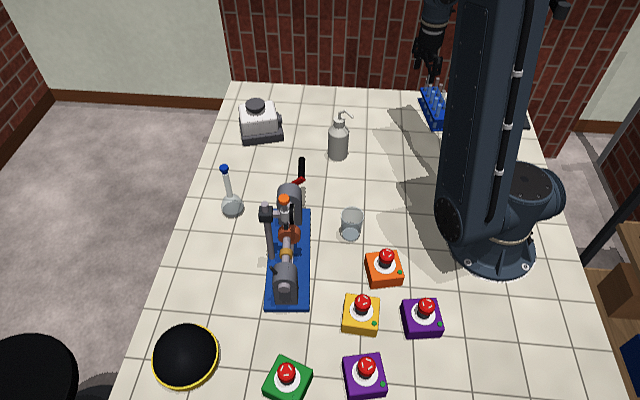

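View pics/top0.png

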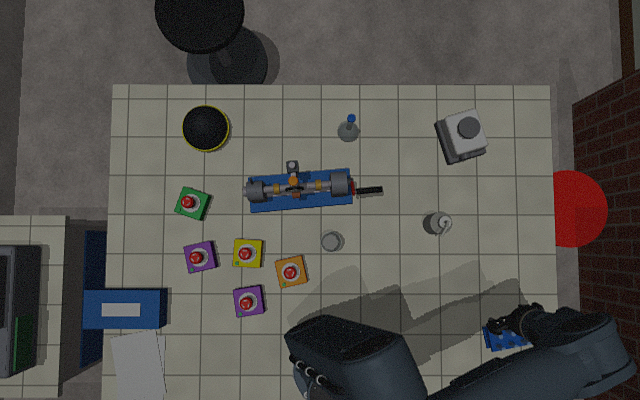

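The side view shows the yellow box's stop at (362,305), the bench at about (287,250), the handle at (301,167) and the cap at (284,199). In the top view they are at (246,254), (300,190), (370,190) and (293,181).

There are five stop boxes in the top view: green (189,203), purple (200,257), yellow (247,253), purple (249,301) and orange (290,271). Yellow is the one meant. I'll measure now and confirm it with a crop.

```bash
cat > h.py <<'E'
from cell import env
import cv2,numpy as np
def ray(n,u,v,c=None):
    c=c or env.camera_params(n);R=c['R'];o=-R.T@c['t'];d=R.T@np.array([(u-c['cx'])/c['fx'],(v-c['cy'])/c['fy'],1]);return o,d/np.linalg.norm(d)
def onz(n,u,v,z):
    o,d=ray(n,u,v);return o+d*(z-o[2])/d[2]
def tri(r1,r2):
    (o1,d1),(o2,d2)=r1,r2
    A=np.stack([d1,-d2],1);s=np.linalg.lstsq(A,o2-o1,rcond=None)[0]
    p,q=o1+s[0]*d1,o2+s[1]*d2;return (p+q)/2,np.linalg.norm(p-q)
def proj(n,X):
    c=env.camera_params(n);p=c['R']@np.array(X,float)+c['t'];return c['fx']*p[0]/p[2]+c['cx'],c['fy']*p[1]/p[2]+c['cy']
def blob(img,box,lo,hi):
    x0,y0,x1,y1=box;h=cv2.cvtColor(img,cv2.COLOR_BGR2HSV)[y0:y1,x0:x1]
    m=cv2.inRange(h,np.array(lo),np.array(hi))
    n,l,st,ce=cv2.connectedComponentsWithStats(m);
    if n<2:return None
    k=1+np.argmax(st[1:,4]);return (l==k),ce[k]+[x0,y0],st[k,4]
E
cat > m.py <<'E'
from h import *
S=cv2.imread("pics/side0.png");T=cv2.imread("pics/top0.png")
def two(name,bs,bt,lo,hi,lo2=None,hi2=None):
    a=blob(S,bs,lo,hi);b=blob(T,bt,lo2 or lo,hi2 or hi)
    print(name,a[1],a[2],b[1],b[2],*tri(ray("side",*a[1]),ray("top",*b[1])))
two("head",(345,285,380,320),(232,240,262,270),(0,150,60),(8,255,255))
two("cap",(274,190,294,208),(284,172,302,190),(5,150,80),(16,255,255))
two("handle",(290,150,312,180),(352,180,390,200),(0,0,0),(180,255,45))
a=blob(T,(230,150,370,225),(100,120,40),(125,255,255))
h=cv2.inRange(cv2.cvtColor(T,cv2.COLOR_BGR2HSV)[150:225,230:370],np.array((100,120,40)),np.array((125,255,255)))
pts=cv2.findNonZero(h)+np.array([230,150]);W=np.array([onz("top",*p[0],22)[:2] for p in pts],np.float32)
r=cv2.minAreaRect(W);print("base",r)
y=blob(T,(225,230,270,275),(22,120,60),(35,255,255));
yy=np.argwhere(y[0])[:,::-1]+[225,230];print("box",cv2.minAreaRect(np.array([onz("top",*p,50)[:2] for p in yy],np.float32)))
for n,u,v,z in(("flask",348,133,40),("beaker",332,241,50),("wash",437,224,150)):print(n,onz("top",u,v,z))
print("flask side",onz("side",232,206,30),"beaker side",onz("side",351,225,47),"wash side",onz("side",338,142,75))
A=cv2.resize(S[270:350,320:420],None,fx=4,fy=4,interpolation=2);B=cv2.resize(S[150:320,225:325],None,fx=3.5,fy=3.5,interpolation=2)
C=np.zeros((595,800,3),np.uint8);C[:320,:400]=A;C[:,450:]=B;cv2.imwrite("pics/crop1.png",C)
E
python3 m.py
```

```text
head [361.96531792 303.53179191] 173 [245.         253.02631579] 76 [376.17013617 271.29520627  81.26481351] 1.5065815647233554
cap [283.52941176 199.00980392] 102 [295.53333333 180.53333333] 15 [584.59329242 104.37091571 259.46881982] 2.052267223845891
handle [301.22834646 166.8976378 ] 127 [368.61805556 189.98611111] 144 [ 569.45179866 -112.89398697  154.57761685] 2.0967761581383937
base ((581.8023681640625, 101.8428955078125), (118.9175796508789, 337.20489501953125), 5.337960243225098)
box ((374.9029235839844, 270.35955810546875), (88.91889953613281, 87.87053680419922), 86.29449462890625)
flask [770.37639388 -57.93993429  40.        ]
beaker [413.73549571  -4.45347583  50.        ]
wash [ 465.50342703 -320.18458799  150.        ]
flask side [781.14953517 -47.28510334  30.        ] beaker side [413.0963198    4.72532558  47.        ] wash side [ 472.2913609  -320.74709734   75.        ]
```

View pics/crop1.png

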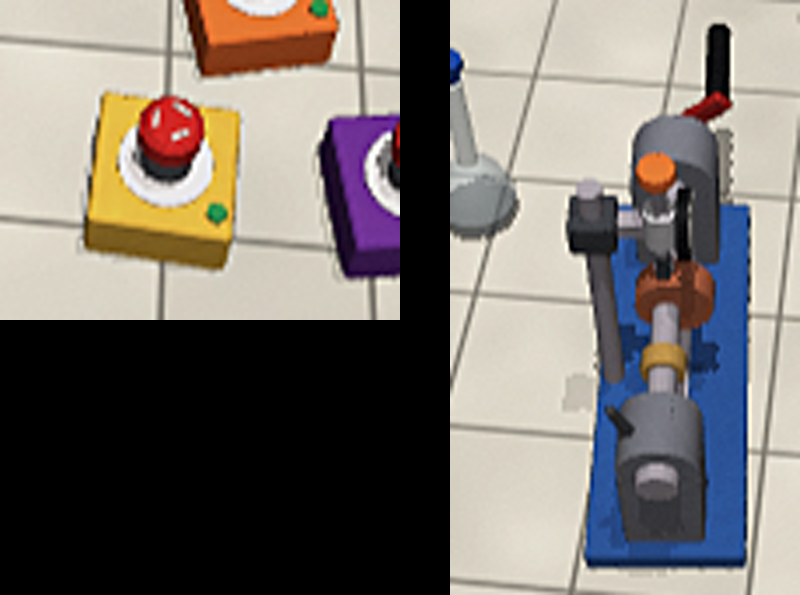

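The crop shows the yellow box with its red head up, at (362,304) in the side view. The measurements agree with the text: base 119 x 337 mm, box 89 x 88 mm, and a handle angle of about -0.82 rad by both its height and its x. I'll move towards the stop, turning the tool so that its x is bench y and its y is bench x.

Call:
{"api": "step_arm", "payload": {
  "targets": [
    [0, 0, -0.125, 0.032, -0.0435, 0, 0],
    [0, 0, -0.25, 0.064, -0.087, 0, 0],
    [0, 0, -0.375, 0.096, -0.13, 0, 0],
    [0, 0, -0.5, 0.128, -0.174, 0, 0],
    [0, 0, -0.625, 0.16, -0.217, 0, 0],
    [0, 0, -0.75, 0.192, -0.26, 0, 0],
    [0, 0, -0.875, 0.224, -0.304, 0, 0],
    [0, 0, -1.0, 0.256, -0.347, 0, 0],
    [0, 0, -1.125, 0.288, -0.391, 0, 0],
    [0, 0, -1.249, 0.317, -0.434, 0, 0]
  ],
  "squeeze": 30
}}

```text
time: 1.35
ee_pos: [326.7, 46.4, 231.4]
orientation: [2.11, 2.327, 0.001]
force: [2.0, -0.4, 0.3]
gripper_width: -0.3
```

Call:
{"api": "step_arm", "payload": {
  "targets": [
    [0, 0, 0, 0.044, 0.014, 0, 0],
    [0, 0, 0, 0.088, 0.028, 0, 0],
    [0, 0, 0, 0.132, 0.042, 0.02, 0],
    [0, 0, 0, 0.176, 0.056, 0.04, 0],
    [0, 0, 0, 0.22, 0.07, 0.06, 0],
    [0, 0, 0, 0.22, 0.07, 0.08, 0],
    [0, 0, 0, 0.22, 0.07, 0.1, 0],
    [0, 0, 0, 0.22, 0.07, 0.11, 0],
    [0, 0, 0, 0.22, 0.07, 0.115, 0],
    [0, 0, 0, 0.22, 0.07, 0.115, 0]
  ]
}}

```text
time: 2.6
ee_pos: [376.2, 270.0, 116.5]
orientation: [-2.116, -2.322, -0.0]
force: [-0.9, -0.4, -0.6]
gripper_width: 0.3
```

```bash
python3 - <<'E'
from h import *
s=env.read_state();print(s['time'],s['ee_pos'],s['orientation'],s['force'],s['joint_positions'])
p,d=env.get_image("wrist");a=cv2.cvtColor(p,cv2.COLOR_RGB2BGR)
q,d=env.get_image("side");b=cv2.cvtColor(q,cv2.COLOR_RGB2BGR)
c=cv2.resize(b[200:360,280:480],(500,400),interpolation=2)
cv2.imwrite("pics/s1.png",b);cv2.imwrite("pics/w1.png",np.hstack([cv2.resize(a,(300,188)),cv2.resize(c,(500,400))[:188*2:2][:188]]) if 0 else c)
E
```

```text
2.6 [376.16793993 269.99138658 116.54941735] [-2.11610479e+00 -2.32196297e+00 -3.66493158e-04] [-0.90706316 -0.41975964 -0.64651484] [ 6.22482115e-01  2.04517037e-01 -3.67404794e-01  9.98652640e-01
  7.84833106e-05  2.10057562e+00]
```

View pics/w1.png

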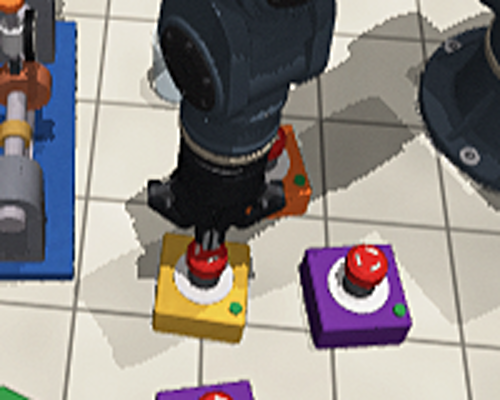

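The picture shows the closed fingertips centred over the yellow box's head, at about (205,250) in the crop. I'll press it now.

Call:
{"api": "step_arm", "payload": {
  "targets": [
    [0, 0, 0, 0, 0, 0.006, 0],
    [0, 0, 0, 0, 0, 0.01, 0],
    [0, 0, 0, 0, 0, 0.012, 0],
    [0, 0, 0, 0, 0, 0.014, 0],
    [0, 0, 0, 0, 0, 0.016, 0],
    [0, 0, 0, 0, 0, 0.018, 0],
    [0, 0, 0, 0, 0, 0.0195, 0],
    [0, 0, 0, 0, 0, 0.0205, 0],
    [0, 0, 0, 0, 0, 0.021, 0],
    [0, 0, 0, 0, 0, 0.021, 0]
  ]
}}

```text
time: 3.95
ee_pos: [376.5, 270.3, 97.6]
orientation: [2.115, 2.322, 0.004]
force: [-7.4, -4.7, 31.2]
gripper_width: -0.2
```

Call:
{"api": "step_arm", "payload": {
  "targets": [
    [0, 0, 0, 0, 0, -0.05, 0],
    [0, 0, 0, -0.02, 0.008, -0.1, 0],
    [0, 0, 0, -0.07, 0.027, -0.15, 0],
    [0, 0, 0, -0.12, 0.046, -0.155, 0],
    [0, 0, 0, -0.17, 0.065, -0.155, 0.5],
    [0, 0, 0, -0.22, 0.084, -0.155, 1],
    [0, 0, 0, -0.27, 0.103, -0.155, 1],
    [0, 0, 0, -0.32, 0.122, -0.155, 1],
    [0, 0, 0, -0.37, 0.142, -0.155, 1],
    [0, 0, 0, -0.409, 0.1565, -0.155, 1]
  ]
}}

```text
time: 5.2
ee_pos: [570.7, -124.8, 249.8]
orientation: [-2.117, -2.321, -0.0]
force: [0.7, 0.7, 1.4]
gripper_width: 85.2
```

```bash
cat > cap.py <<'E'
from h import *
import sys
def cap(S):
    hsv=cv2.cvtColor(S,cv2.COLOR_BGR2HSV)[185:215,270:300].astype(float)
    m=(hsv[...,0]>=5)&(hsv[...,0]<=18)&(hsv[...,1]>150)&(hsv[...,2]>150)
    w=m*hsv[...,1]; y,x=np.mgrid[185:215,270:300]
    return (w*x).sum()/w.sum(),(w*y).sum()/w.sum(),m.sum()
if __name__=="__main__":
    s=env.read_state();v=[]
    for i in range(2):
        p,d=env.get_image("side");S=cv2.cvtColor(p,cv2.COLOR_RGB2BGR);v.append(cap(S))
    cv2.imwrite(f"pics/s_{s['time']:.2f}.png",S)
    e=s['ee_pos'];ex,ey=e[0]-582,e[1]-102;bx=.9957*ex+.093*ey;by=-.093*ex+.9957*ey;z=e[2]+19
    print(round(s['time'],2),"bench",round(bx,1),round(by,1),round(z,1),"ang",round(np.arctan2(bx,z-125),3),"r",round(np.hypot(bx,z-125),1),"cap",np.round(np.mean(v,0),2),"F",np.round(s['force'],1),"w",round(s['gripper_width'],1))
E
python3 cap.py; python3 - <<'E'
import cv2,glob
from cap import cap
print(cap(cv2.imread('pics/side0.png')))
f=sorted(glob.glob('pics/s_*'))[-1];S=cv2.imread(f)
cv2.imwrite('pics/c2.png',cv2.resize(S[130:330,220:420],(600,600),interpolation=2))
E
```

```text
5.2 bench -32.4 -224.7 268.8 ang -0.221 r 147.4 cap [283.32 197.96  77.  ] F [0.7 0.7 1.4] w 85.2
(np.float64(283.31841641079245), np.float64(197.95609851701835), np.int64(77))
```

View pics/c2.png

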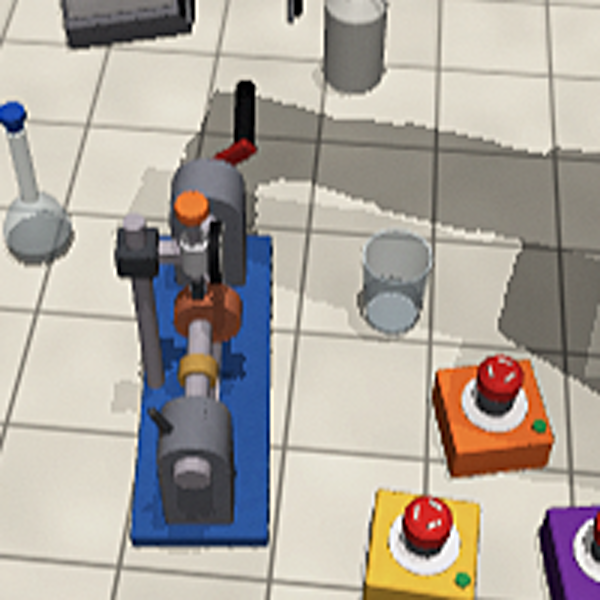

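```bash
python3 - <<'E'
from h import *;import glob
S=cv2.imread(sorted(glob.glob('pics/s_*'))[-1])
print(blob(S,(345,285,380,320),(0,150,60),(8,255,255))[1:])
print("tcp",proj("side",[570.7,-124.8,249.8]),"handle",proj("side",[569.5,-113,155]))
T,_=env.get_image("top");T=cv2.cvtColor(T,cv2.COLOR_RGB2BGR);print(blob(T,(232,240,262,270),(0,150,60),(8,255,255))[1:])
for n in("orange","purple"):pass
b=S[100:200,240:400];cv2.imwrite('pics/c3.png',cv2.resize(b,(800,500),interpolation=2))
E
```

```text
(array([361.89595376, 304.5433526 ]), np.int32(173))
tcp (np.float64(300.768760394327), np.float64(139.70136269605976)) handle (np.float64(301.5677209203672), np.float64(166.80905904055007))
(array([244.7625, 252.95  ]), np.int32(80))
```

View pics/c3.png

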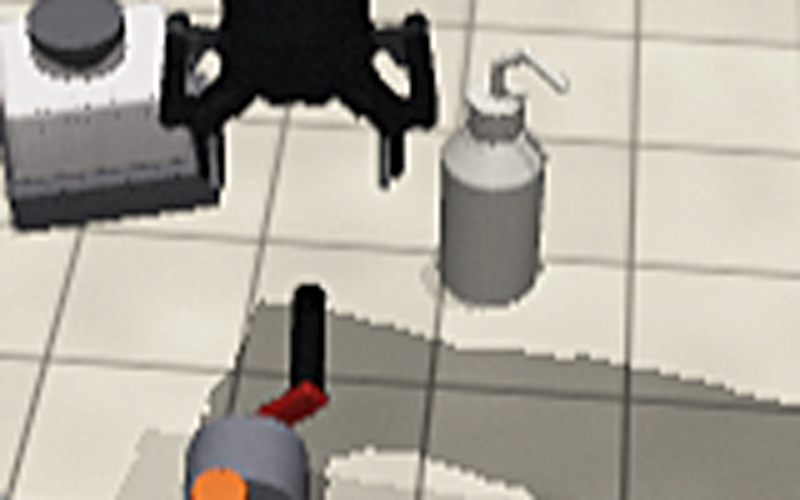

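```bash
python3 - <<'E'
from h import *;import glob
S=cv2.imread(sorted(glob.glob('pics/s_*'))[-1]);A=cv2.imread('pics/side0.png')
print(proj("side",[376,271,92]),proj("side",[376,271,86]))
f=lambda I:cv2.GaussianBlur(I[290:318,348:376,2].astype(float)-I[290:318,348:376,1],(0,0),1)
print(cv2.phaseCorrelate(f(A),f(S),cv2.createHanningWindow((28,28),cv2.CV_64F)))
g=lambda I:(I[...,2].astype(int)-I[...,1])[285:322,362]
print(g(A));print(g(S))
E
```

```text
(np.float64(362.6950532124141), np.float64(301.39118255633593)) (np.float64(362.49839697275763), np.float64(302.55553175659054))
((-0.032381003113318485, 0.9642781094120938), 0.9047378414336787)
[  4   4   5   4   6   6   5   1  11 119 193 182 177 171 169 169 169 175
 153 139 179 166 166 146  75  92  56  -9  -1   1   3   7   6   2   1  -1
  12]
[  3   4   4   4   5   7   6   5   2   5  73 187 191 184 177 172 170 173
 180 126  19 100 178 167 145  85  92  69   9  -4   1   6   4   1   2  -1
  12]
```

The head has dropped 1.0 px against 1.16 px expected for 6 mm, so the stop is down. The crop shows the jaws straddling the handle. I'll descend and grip.

Call:
{"api": "step_arm", "payload": {
  "targets": [
    [0, 0, 0, 0, 0, 0.04, 1],
    [0, 0, 0, 0, 0, 0.08, 1],
    [0, 0, 0, 0, 0, 0.105, 1],
    [0, 0, 0, 0, 0, 0.114, 1],
    [0, 0, 0, 0, 0, 0.114, 0],
    [0, 0, 0, 0, 0, 0.114, 0],
    [0, 0, 0, 0, 0, 0.114, 0],
    [0, 0, 0, 0, 0, 0.114, 0],
    [0, 0, 0, 0, 0, 0.114, 0],
    [0, 0, 0, 0, 0, 0.114, 0]
  ],
  "squeeze": 30
}}

```text
time: 6.6
ee_pos: [569.9, -122.7, 136.5]
orientation: [2.116, 2.322, 0.0]
force: [0.0, -0.3, 1.5]
gripper_width: 19.0
```

```bash
python3 cap.py
```

```text
6.6 bench -32.9 -222.7 155.5 ang -0.824 r 44.9 cap [283.29 198.01  78.  ] F [ 0.  -0.3  1.5] w 19.0
```

```bash
cat > tab.py <<'E'
import numpy as np,sys
a0,a1,n=float(sys.argv[1]),float(sys.argv[2]),int(sys.argv[3])
P=lambda a:np.array([np.sin(a),-np.cos(a)])*.045
for t in np.linspace(a0,a1,n+1)[1:]:
    d=P(t)-P(a0);print(f"[0, 0, 0, 0, {d[0]:.4f}, {d[1]:.4f}, 0],",end=" ")
print("ends",a1)
E
for i in 0 1 2 3; do python3 tab.py $(python3 -c "print(-.824+1.2*$i,-.824+1.2*($i+1))") 8;done
```

```text
[0, 0, 0, 0, 0.0049, -0.0046, 0], [0, 0, 0, 0, 0.0105, -0.0084, 0], [0, 0, 0, 0, 0.0166, -0.0113, 0], [0, 0, 0, 0, 0.0230, -0.0133, 0], [0, 0, 0, 0, 0.0297, -0.0143, 0], [0, 0, 0, 0, 0.0364, -0.0143, 0], [0, 0, 0, 0, 0.0431, -0.0133, 0], [0, 0, 0, 0, 0.0495, -0.0113, 0], ends 0.376
[0, 0, 0, 0, 0.0061, 0.0029, 0], [0, 0, 0, 0, 0.0116, 0.0068, 0], [0, 0, 0, 0, 0.0166, 0.0114, 0], [0, 0, 0, 0, 0.0207, 0.0166, 0], [0, 0, 0, 0, 0.0241, 0.0225, 0], [0, 0, 0, 0, 0.0265, 0.0288, 0], [0, 0, 0, 0, 0.0280, 0.0354, 0], [0, 0, 0, 0, 0.0285, 0.0421, 0], ends 1.576
[0, 0, 0, 0, -0.0005, 0.0067, 0], [0, 0, 0, 0, -0.0021, 0.0133, 0], [0, 0, 0, 0, -0.0046, 0.0195, 0], [0, 0, 0, 0, -0.0080, 0.0254, 0], [0, 0, 0, 0, -0.0122, 0.0306, 0], [0, 0, 0, 0, -0.0172, 0.0352, 0], [0, 0, 0, 0, -0.0228, 0.0389, 0], [0, 0, 0, 0, -0.0289, 0.0418, 0], ends 2.776
[0, 0, 0, 0, -0.0065, 0.0019, 0], [0, 0, 0, 0, -0.0131, 0.0029, 0], [0, 0, 0, 0, -0.0199, 0.0028, 0], [0, 0, 0, 0, -0.0265, 0.0017, 0], [0, 0, 0, 0, -0.0330, -0.0003, 0], [0, 0, 0, 0, -0.0390, -0.0033, 0], [0, 0, 0, 0, -0.0445, -0.0072, 0], [0, 0, 0, 0, -0.0494, -0.0118, 0], ends 3.976
```

Call:
{"api": "step_arm", "payload": {
  "targets": [
    [0, 0, 0, 0, 0.0049, -0.0046, 0],
    [0, 0, 0, 0, 0.0105, -0.0084, 0],
    [0, 0, 0, 0, 0.0166, -0.0113, 0],
    [0, 0, 0, 0, 0.023, -0.0133, 0],
    [0, 0, 0, 0, 0.0297, -0.0143, 0],
    [0, 0, 0, 0, 0.0364, -0.0143, 0],
    [0, 0, 0, 0, 0.0431, -0.0133, 0],
    [0, 0, 0, 0, 0.0495, -0.0113, 0],
    [0, 0, 0, 0, 0.0495, -0.0113, 0],
    [0, 0, 0, 0, 0.0495, -0.0113, 0]
  ]
}}

```text
time: 7.95
ee_pos: [622.1, -117.8, 149.6]
orientation: [2.112, 2.319, 0.007]
force: [5.8, 0.8, 7.4]
gripper_width: 18.7
```

```bash
python3 cap.py
```

```text
7.95 bench 19.5 -222.6 168.6 ang 0.42 r 47.8 cap [283.3  197.05  77.5 ] F [5.8 0.8 7.4] w 18.7
```

Call:
{"api": "step_arm", "payload": {
  "targets": [
    [0, 0, 0, 0, 0.0061, 0.0029, 0],
    [0, 0, 0, 0, 0.0116, 0.0068, 0],
    [0, 0, 0, 0, 0.0166, 0.0114, 0],
    [0, 0, 0, 0, 0.0207, 0.0166, 0],
    [0, 0, 0, 0, 0.0241, 0.0225, 0],
    [0, 0, 0, 0, 0.0265, 0.0288, 0],
    [0, 0, 0, 0, 0.028, 0.0354, 0],
    [0, 0, 0, 0, 0.0285, 0.0421, 0],
    [0, 0, 0, 0, 0.0285, 0.0421, 0],
    [0, 0, 0, 0, 0.0285, 0.0421, 0]
  ]
}}

```text
time: 9.3
ee_pos: [649.4, -115.2, 105.2]
orientation: [2.114, 2.322, 0.003]
force: [8.4, 0.5, -5.4]
gripper_width: 19.0
```

```bash
python3 cap.py
```

```text
9.3 bench 46.9 -222.5 124.2 ang 1.588 r 46.9 cap [283.29 199.64  79.5 ] F [ 8.4  0.5 -5.4] w 19.0
```

Call:
{"api": "step_arm", "payload": {
  "targets": [
    [0, 0, 0, 0, -0.0005, 0.0067, 0],
    [0, 0, 0, 0, -0.0021, 0.0133, 0],
    [0, 0, 0, 0, -0.0046, 0.0195, 0],
    [0, 0, 0, 0, -0.008, 0.0254, 0],
    [0, 0, 0, 0, -0.0122, 0.0306, 0],
    [0, 0, 0, 0, -0.0172, 0.0352, 0],
    [0, 0, 0, 0, -0.0228, 0.0389, 0],
    [0, 0, 0, 0, -0.0289, 0.0418, 0],
    [0, 0, 0, 0, -0.0289, 0.0418, 0],
    [0, 0, 0, 0, -0.0289, 0.0418, 0]
  ]
}}

```text
time: 10.65
ee_pos: [617.4, -118.2, 64.8]
orientation: [-2.116, -2.322, 0.001]
force: [-5.5, -0.9, 13.7]
gripper_width: 18.7
```

```bash
python3 cap.py
```

```text
10.65 bench 14.8 -222.6 83.8 ang 2.797 r 43.8 cap [283.77 201.16  83.  ] F [-5.5 -0.9 13.7] w 18.7
```

Call:
{"api": "step_arm", "payload": {
  "targets": [
    [0, 0, 0, 0, -0.0065, 0.0019, 0],
    [0, 0, 0, 0, -0.0131, 0.0029, 0],
    [0, 0, 0, 0, -0.0199, 0.0028, 0],
    [0, 0, 0, 0, -0.0265, 0.0017, 0],
    [0, 0, 0, 0, -0.033, -0.0003, 0],
    [0, 0, 0, 0, -0.039, -0.0033, 0],
    [0, 0, 0, 0, -0.0445, -0.0072, 0],
    [0, 0, 0, 0, -0.0494, -0.0118, 0],
    [0, 0, 0, 0, -0.0494, -0.0118, 0],
    [0, 0, 0, 0, -0.0494, -0.0118, 0]
  ]
}}

```text
time: 12.0
ee_pos: [572.1, -122.6, 77.3]
orientation: [2.112, 2.319, 0.007]
force: [7.4, 2.5, 8.3]
gripper_width: 18.9
```

```bash
python3 cap.py; for p in "3.976 5.176"; do python3 tab.py $p 8;done
```

```text
12.0 bench -30.8 -222.7 96.3 ang -2.321 r 42.1 cap [283.74 200.8   80.  ] F [7.4 2.5 8.3] w 18.9
[0, 0, 0, 0, -0.0041, -0.0053, 0], [0, 0, 0, 0, -0.0074, -0.0112, 0], [0, 0, 0, 0, -0.0098, -0.0175, 0], [0, 0, 0, 0, -0.0112, -0.0241, 0], [0, 0, 0, 0, -0.0117, -0.0308, 0], [0, 0, 0, 0, -0.0111, -0.0376, 0], [0, 0, 0, 0, -0.0095, -0.0441, 0], [0, 0, 0, 0, -0.0069, -0.0503, 0], ends 5.176
```

Call:
{"api": "step_arm", "payload": {
  "targets": [
    [0, 0, 0, 0, -0.0041, -0.0053, 0],
    [0, 0, 0, 0, -0.0074, -0.0112, 0],
    [0, 0, 0, 0, -0.0098, -0.0175, 0],
    [0, 0, 0, 0, -0.0112, -0.0241, 0],
    [0, 0, 0, 0, -0.0117, -0.0308, 0],
    [0, 0, 0, 0, -0.0111, -0.0376, 0],
    [0, 0, 0, 0, -0.0095, -0.0441, 0],
    [0, 0, 0, 0, -0.0069, -0.0503, 0],
    [0, 0, 0, 0, -0.0069, -0.0503, 0],
    [0, 0, 0, 0, -0.0069, -0.0503, 0]
  ]
}}

```text
time: 13.35
ee_pos: [563.4, -123.3, 125.8]
orientation: [2.115, 2.321, 0.002]
force: [5.7, -0.2, -1.5]
gripper_width: 18.9
```

```bash
python3 cap.py; cat > fit.py <<'E'
from h import *;import glob
from scipy.optimize import least_squares
ang={'6.60':-.824,'7.95':.42,'9.30':1.588,'10.65':2.797,'12.00':3.962}
import sys
for k in sys.argv[1:]:
    t,a=k.split(':');ang[t]=float(a)
crop=lambda I:cv2.GaussianBlur(I[180:220,268:300,2].astype(float)-I[180:220,268:300,0],(0,0),1.2)
def orange(I):  # sub-pixel row of cap: top edge over central columns + centroid
    h=cv2.cvtColor(I,cv2.COLOR_BGR2HSV)[180:216,277:291].astype(float)
    g=(I[180:216,277:291,2].astype(float)-I[180:216,277:291,0]).clip(0)
    g=g[:30];e=[]
    for c in g.T:
        i=np.argmax(c>90);e.append(i-(c[i]-90)/max(c[i]-c[i-1],1))
    return 180+np.mean(e[3:-3])
from cap import cap
A=[];E=[];C=[]
for t,a in ang.items():
    I=cv2.imread(f'pics/s_{t}.png');A.append(a);E.append(orange(I));C.append(cap(I)[1])
A=np.array(A);pl=lambda d:np.sqrt(38**2-(8*np.sin(d))**2)+8*np.cos(d)-30
for nm,Y in(("edge",E),("centroid",C)):
    Y=np.array(Y);r=min((least_squares(lambda p:p[0]-p[1]*pl(A-p[2])-Y,[Y.max(),.22,h]) for h in(0.,2,4)),key=lambda r:r.cost)
    print(nm,np.round(Y,2),"high at",np.round(r.x,3),"res px",np.round(r.fun,2),"plunger",np.round(pl(A-r.x[2]),1))
print([proj("side",[581,112,z])[1] for z in(266,282)])
E
ls pics
```

```text
13.35 bench -39.5 -222.6 144.8 ang -1.106 r 44.1 cap [283.24 198.58  77.  ] F [ 5.7 -0.2 -1.5] w 18.9
c2.png
c3.png
crop1.png
s1.png
s_10.65.png
s_12.00.png
s_13.35.png
s_5.20.png
s_6.60.png
s_7.95.png
s_9.30.png
side0.png
side0d.npy
top0.png
top0d.npy
w1.png
```

```bash
python3 fit.py 13.35:5.177
```

```text
edge [193.63 192.75 195.16 196.77 196.43 194.26] high at [1.9697e+02 2.6600e-01 5.0000e-02] res px [-0.02  0.14 -0.16  0.07  0.05 -0.09] plunger [12.6 15.3  7.4  0.5  1.8 10.5]
centroid [198.01 197.07 199.68 201.16 200.8  198.58] high at [2.01387e+02 2.69000e-01 2.60000e-02] res px [-0.07  0.21 -0.23  0.11  0.05 -0.08] plunger [12.8 15.3  7.2  0.4  2.  10.7]
[np.float64(199.78143878312233), np.float64(195.40401266232638)]
```

```bash
python3 tab.py 5.176 3.19 10; python3 tab.py 3.19 1.6 10;python3 tab.py 1.6 0.05 10
```

```text
[0, 0, 0, 0, -0.0032, 0.0083, 0], [0, 0, 0, 0, -0.0047, 0.0171, 0], [0, 0, 0, 0, -0.0044, 0.0261, 0], [0, 0, 0, 0, -0.0023, 0.0347, 0], [0, 0, 0, 0, 0.0014, 0.0428, 0], [0, 0, 0, 0, 0.0067, 0.0501, 0], [0, 0, 0, 0, 0.0132, 0.0561, 0], [0, 0, 0, 0, 0.0209, 0.0607, 0], [0, 0, 0, 0, 0.0292, 0.0638, 0], [0, 0, 0, 0, 0.0381, 0.0651, 0], ends 3.19
[0, 0, 0, 0, 0.0071, -0.0002, 0], [0, 0, 0, 0, 0.0142, -0.0016, 0], [0, 0, 0, 0, 0.0209, -0.0040, 0], [0, 0, 0, 0, 0.0271, -0.0075, 0], [0, 0, 0, 0, 0.0327, -0.0119, 0], [0, 0, 0, 0, 0.0376, -0.0172, 0], [0, 0, 0, 0, 0.0415, -0.0231, 0], [0, 0, 0, 0, 0.0445, -0.0296, 0], [0, 0, 0, 0, 0.0464, -0.0365, 0], [0, 0, 0, 0, 0.0472, -0.0436, 0], ends 1.6
[0, 0, 0, 0, -0.0003, -0.0070, 0], [0, 0, 0, 0, -0.0017, -0.0138, 0], [0, 0, 0, 0, -0.0042, -0.0203, 0], [0, 0, 0, 0, -0.0076, -0.0264, 0], [0, 0, 0, 0, -0.0119, -0.0318, 0], [0, 0, 0, 0, -0.0170, -0.0366, 0], [0, 0, 0, 0, -0.0228, -0.0405, 0], [0, 0, 0, 0, -0.0291, -0.0434, 0], [0, 0, 0, 0, -0.0358, -0.0454, 0], [0, 0, 0, 0, -0.0427, -0.0463, 0], ends 0.05
```

The low spot is at about 3.19 rad and the high spot at about 0.05 rad. I'll go to the low spot and pause there.

Call:
{"api": "step_arm", "payload": {
  "targets": [
    [0, 0, 0, 0, -0.0032, 0.0083, 0],
    [0, 0, 0, 0, -0.0047, 0.0171, 0],
    [0, 0, 0, 0, -0.0044, 0.0261, 0],
    [0, 0, 0, 0, -0.0023, 0.0347, 0],
    [0, 0, 0, 0, 0.0014, 0.0428, 0],
    [0, 0, 0, 0, 0.0067, 0.0501, 0],
    [0, 0, 0, 0, 0.0132, 0.0561, 0],
    [0, 0, 0, 0, 0.0209, 0.0607, 0],
    [0, 0, 0, 0, 0.0292, 0.0638, 0],
    [0, 0, 0, 0, 0.0381, 0.0651, 0]
  ]
}}

```text
time: 14.7
ee_pos: [602.0, -119.7, 62.8]
orientation: [2.114, 2.32, 0.004]
force: [-2.8, 2.7, 24.5]
gripper_width: 18.5
```

Call:
{"api": "step_arm", "payload": {
  "targets": [
    [0, 0, 0, 0, 0, 0, 0],
    [0, 0, 0, 0, 0, 0, 0],
    [0, 0, 0, 0, 0, 0, 0],
    [0, 0, 0, 0, 0, 0, 0],
    [0, 0, 0, 0, 0, 0, 0],
    [0, 0, 0, 0, 0, 0, 0],
    [0, 0, 0, 0, 0, 0, 0],
    [0, 0, 0, 0, 0, 0, 0],
    [0, 0, 0, 0, 0, 0, 0],
    [0, 0, 0, 0, 0, 0, 0]
  ]
}}

```text
time: 15.95
ee_pos: [602.6, -119.6, 63.0]
orientation: [2.113, 2.32, 0.006]
force: [3.0, 3.2, 17.6]
gripper_width: 18.6
```

```bash
python3 cap.py
```

```text
15.95 bench -0.1 -222.6 82.0 ang -3.14 r 43.0 cap [283.73 201.16  81.5 ] F [ 3.   3.2 17.6] w 18.6
```

```bash
ls pics/s_15*; python3 fit.py 13.35:5.177 15.95:3.16
```

```text
pics/s_15.95.png
edge [193.63 192.75 195.16 196.77 196.43 194.26 196.79] high at [1.96909e+02 2.60000e-01 5.10000e-02] res px [-0.01  0.16 -0.18  0.01 -0.   -0.09  0.11] plunger [12.6 15.4  7.4  0.5  1.8 10.5  0. ]
centroid [198.01 197.07 199.68 201.16 200.8  198.58 201.13] high at [2.01298e+02 2.61000e-01 2.60000e-02] res px [-0.06  0.24 -0.27  0.02 -0.02 -0.09  0.17] plunger [12.8 15.3  7.2  0.4  2.  10.7  0. ]
[np.float64(199.78143878312233), np.float64(195.40401266232638)]
```

Call:
{"api": "step_arm", "payload": {
  "targets": [
    [0, 0, 0, 0, 0.0071, -0.0002, 0],
    [0, 0, 0, 0, 0.0142, -0.0016, 0],
    [0, 0, 0, 0, 0.0209, -0.004, 0],
    [0, 0, 0, 0, 0.0271, -0.0075, 0],
    [0, 0, 0, 0, 0.0327, -0.0119, 0],
    [0, 0, 0, 0, 0.0376, -0.0172, 0],
    [0, 0, 0, 0, 0.0415, -0.0231, 0],
    [0, 0, 0, 0, 0.0445, -0.0296, 0],
    [0, 0, 0, 0, 0.0464, -0.0365, 0],
    [0, 0, 0, 0, 0.0472, -0.0436, 0]
  ]
}}

```text
time: 17.3
ee_pos: [649.4, -115.2, 105.2]
orientation: [2.114, 2.321, 0.004]
force: [6.5, -0.1, -6.1]
gripper_width: 18.8
```

Call:
{"api": "step_arm", "payload": {
  "targets": [
    [0, 0, 0, 0, -0.0003, -0.007, 0],
    [0, 0, 0, 0, -0.0017, -0.0138, 0],
    [0, 0, 0, 0, -0.0042, -0.0203, 0],
    [0, 0, 0, 0, -0.0076, -0.0264, 0],
    [0, 0, 0, 0, -0.0119, -0.0318, 0],
    [0, 0, 0, 0, -0.017, -0.0366, 0],
    [0, 0, 0, 0, -0.0228, -0.0405, 0],
    [0, 0, 0, 0, -0.0291, -0.0434, 0],
    [0, 0, 0, 0, -0.0358, -0.0454, 0],
    [0, 0, 0, 0, -0.0427, -0.0463, 0]
  ]
}}

```text
time: 18.55
ee_pos: [607.1, -119.2, 153.1]
orientation: [2.112, 2.32, 0.006]
force: [4.2, 1.0, 5.2]
gripper_width: 19.1
```

```bash
python3 cap.py
```

```text
18.55 bench 4.4 -222.6 172.1 ang 0.093 r 47.3 cap [283.11 196.94  79.  ] F [4.2 1.  5.2] w 19.1
```

Call:
{"api": "step_arm", "payload": {
  "targets": [
    [0, 0, 0, 0, 0, 0, 0],
    [0, 0, 0, 0, 0, 0, 0],
    [0, 0, 0, 0, 0, 0, 0],
    [0, 0, 0, 0, 0, 0, 0],
    [0, 0, 0, 0, 0, 0, 0],
    [0, 0, 0, 0, 0, 0, 0],
    [0, 0, 0, 0, 0, 0, 0],
    [0, 0, 0, 0, 0, 0, 0.6],
    [0, 0, 0, 0, 0, 0, 0.6],
    [0, 0, 0, 0, 0, 0, 0.6]
  ]
}}

```text
time: 19.9
ee_pos: [604.9, -119.3, 150.5]
orientation: [-2.116, -2.322, 0.0]
force: [-0.9, -0.6, 0.2]
gripper_width: 51.3
```

Call:
{"api": "step_arm", "payload": {
  "targets": [
    [0, 0, 0, 0, 0, 0, 0.6],
    [0, 0, 0, 0, 0, 0, 0.6],
    [0, 0, 0, 0, 0, -0.01, 0.6],
    [0, 0, 0, 0, 0, -0.03, 0.6],
    [0, 0, 0, 0, 0, -0.06, 0.6],
    [0, 0, 0, 0, 0, -0.09, 0.8],
    [0, 0, 0, 0, 0, -0.1, 0.8],
    [0, 0, 0, 0, 0, -0.1, 0.8],
    [0, 0, 0, 0, 0, -0.1, 0.8],
    [0, 0, 0, 0, 0, -0.1, 0.8]
  ]
}}

```text
time: 21.15
ee_pos: [604.6, -119.2, 249.5]
orientation: [-2.115, -2.321, 0.001]
force: [-0.2, -0.1, 0.3]
gripper_width: 68.5
```

```bash
python3 cap.py; python3 - <<'E'
from h import *;import glob
f=max(glob.glob('pics/s_*'),key=lambda s:float(s[7:-4]));S=cv2.imread(f)
print(f,blob(S,(345,285,380,320),(0,150,60),(8,255,255))[1:],env.read_state()['joint_positions'],env.read_state()['ee_pos'],env.read_state()['orientation'])
cv2.imwrite('pics/c4.png',cv2.resize(S[110:330,220:420],(545,600),interpolation=2))
E
```

```text
21.15 bench 2.0 -222.4 268.5 ang 0.014 r 143.5 cap [283.11 196.94  79.  ] F [-0.2 -0.1  0.3] w 68.5
pics/s_21.15.png (array([362.04545455, 304.53977273]), np.int32(176)) [-1.94769733e-01  3.96445496e-01  2.63759604e-01  1.43937423e+00
  8.90938932e-05  1.28296385e+00] [ 604.83801675 -119.28887762  249.86886943] [-2.11494829e+00 -2.32153285e+00  9.07551154e-04]
```

View pics/c4.png

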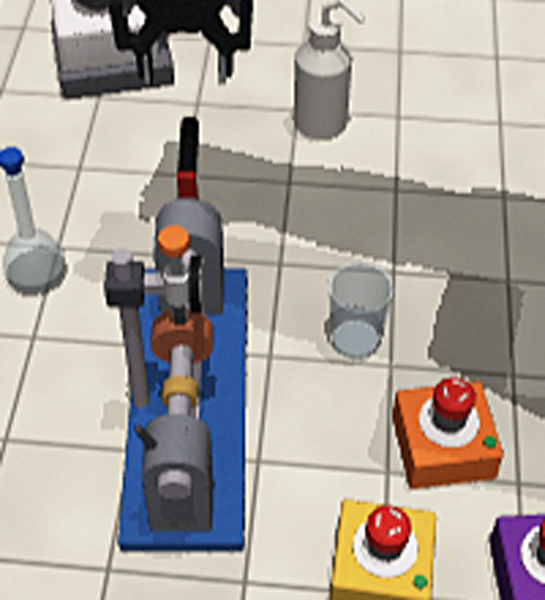

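The crop shows the handle upright, the cap unchanged at the top, the bystanders in place, and the stop still down (row 304.54). Next is the stop's head.

Call:
{"api": "step_arm", "payload": {
  "targets": [
    [0, 0, -0.05, 0.041, -0.019, 0, 0.8],
    [0, 0, -0.1, 0.086, -0.04, 0, 0.8],
    [0, 0, -0.15, 0.132, -0.062, 0, 0.8],
    [0, 0, -0.2, 0.178, -0.083, 0, 0.8],
    [0, 0, -0.25, 0.224, -0.105, 0, 0.8],
    [0, 0, -0.3, 0.27, -0.126, 0, 0.9],
    [0, 0, -0.35, 0.316, -0.148, 0, 0.9],
    [0, 0, -0.4, 0.362, -0.169, 0.02, 0.9],
    [0, 0, -0.45, 0.409, -0.191, 0.05, 0.9],
    [0, 0, -0.45, 0.409, -0.191, 0.08, 0.9]
  ]
}}

```text
time: 22.5
ee_pos: [375.2, 272.7, 169.8]
orientation: [-1.537, -2.74, -0.001]
force: [0.2, 0.4, 0.1]
gripper_width: 77.0
```

```bash
python3 - <<'E'
from h import *
from scipy.spatial.transform import Rotation as Ro
s=env.read_state();e=s['ee_pos'];M=Ro.from_rotvec(s['orientation']).as_matrix();print(e,s['joint_positions'],s['gripper_width'],M.round(3))
for i in(0,):
    p,d=env.get_image("wrist");c=env.camera_params("wrist");I=cv2.cvtColor(p,cv2.COLOR_RGB2BGR)
    b=blob(I,(0,0,640,400),(0,150,60),(8,255,255));print(b[1:])
    o,r=ray("wrist",*b[1],c);P=o+r*((92-o[2])/r[2]);print("head ray at z92",P,"depth",d[int(b[1][1]),int(b[1][0])])
    ys,xs=np.nonzero(b[0]);dd=d[ys,xs];k=dd>0
    cc=(np.stack([(xs-c['cx'])/c['fx'],(ys-c['cy'])/c['fy'],np.ones(len(xs))])*dd)[:,k];W=c['R'].T@(cc-c['t'][:,None])
    top=W[:,W[2]>np.percentile(W[2],90)-6];print("top z",np.percentile(W[2],[5,50,95]),"centre",top[:2].mean(1),(top[:2].min(1)+top[:2].max(1))/2)
    print("tool-axes d",M.T@(np.array([*top[:2].mean(1),69])-e))
    cv2.imwrite("pics/w2.png",I)
E
```

```text
[375.20145718 272.70178074 169.79402126] [ 6.28034542e-01  1.64552294e-01 -2.70672097e-01  1.13497890e+00
  6.98224851e-04  1.65046206e+00] 76.96597317745979 [[-0.521  0.853  0.   ]
 [ 0.853  0.521  0.001]
 [ 0.001  0.001 -1.   ]]
(array([102.00403877,  92.24905762]), np.int32(3714))
head ray at z92 [221.52370251 266.47491416  92.        ] depth 199.6756
top z [ 86.56793735  99.95107551 101.76210886] centre [222.956748  267.2646905] [221.53259814 265.72401012]
tool-axes d [  74.64978384 -132.81027689  100.77841173]
```

View pics/w2.png

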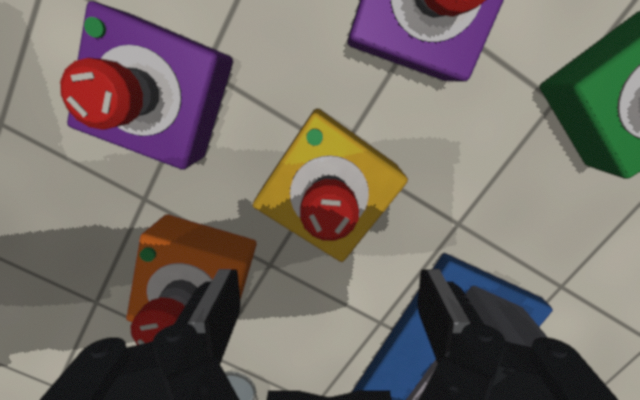

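The wrist view shows the yellow box's head at (329,209), between the fingers. My mask picked the larger purple-box head at (102,92) instead, so I'll redo it on the yellow one.

```bash
python3 - <<'E'
from h import *
I=cv2.imread("pics/w2.png");c=env.camera_params("wrist")
b=blob(I,(290,165,370,250),(0,120,40),(8,255,255));ys,xs=np.nonzero(b[0]);print(b[1:],xs.min()+290,xs.max()+290,ys.min()+165,ys.max()+165)
for z in(86,98):
    for uv in (b[1],((xs.min()+xs.max())/2+290,(ys.min()+ys.max())/2+165)):
        o,r=ray("wrist",*uv,c);print(z,o+r*((z-o[2])/r[2]))
E
```

```text
(array([329.07280164, 208.64948875]), np.int32(2445)) 300 358 179 239
86 [372.98498159 271.74431884  86.        ]
86 [373.07287428 271.50693148  86.        ]
98 [370.70808026 275.56855483  98.        ]
98 [370.79123486 275.34396446  98.        ]
```

Call:
{"api": "step_arm", "payload": {
  "targets": [
    [0, 0, 0, -0.001, -0.001, 0.04, 0.9],
    [0, 0, 0, -0.001, -0.001, 0.08, 0.9],
    [0, 0, 0, -0.001, -0.001, 0.098, 0.9],
    [0, 0, 0, -0.001, -0.001, 0.104, 0.9],
    [0, 0, 0, -0.001, -0.001, 0.104, 0.9],
    [0, 0, 0, -0.001, -0.001, 0.104, 0.3],
    [0, 0, 0, -0.001, -0.001, 0.104, 0.3],
    [0, 0, 0, -0.001, -0.001, 0.104, 0.3],
    [0, 0, 0, -0.001, -0.001, 0.104, 0.3],
    [0, 0, 0, -0.001, -0.001, 0.104, 0.3]
  ],
  "squeeze": 30
}}

```text
time: 23.8
ee_pos: [377.6, 269.4, 67.6]
orientation: [1.544, 2.735, 0.004]
force: [1.1, 0.4, 5.8]
gripper_width: 39.1
```

Call:
{"api": "step_arm", "payload": {
  "targets": [
    [0, 0, 0.1, 0, 0, 0, 0.3],
    [0, 0, 0.2, 0, 0, -0.001, 0.3],
    [0, 0, 0.3, 0, 0, -0.0015, 0.3],
    [0, 0, 0.4, 0, 0, -0.0025, 0.3],
    [0, 0, 0.5, 0, 0, -0.003, 0.3],
    [0, 0, 0.6, 0, 0, -0.004, 0.3],
    [0, 0, 0.7, 0, 0, -0.004, 0.3],
    [0, 0, 0.8, 0, 0, -0.0045, 0.3],
    [0, 0, 0.9, 0, 0, -0.005, 0.3],
    [0, 0, 0.9, 0, 0, -0.005, 0.3]
  ]
}}

```text
time: 25.05
ee_pos: [374.1, 269.0, 71.5]
orientation: [-2.578, -1.789, 0.005]
force: [-11.0, 3.4, 3.6]
gripper_width: 38.8
```

```bash
python3 - <<'E'
from h import *
s=env.read_state();print(s['force'],s['moment'],s['ee_pos'],s['orientation'],s['joint_positions'])
p,_=env.get_image("wrist");cv2.imwrite("pics/w3.png",cv2.cvtColor(p,cv2.COLOR_RGB2BGR))
E
```

```text
[-11.03193938   3.42016426   3.58980108] [0.78549888 1.85485978 0.05314052] [374.0675982  268.97458899  71.51760875] [-2.57777015 -1.78948693  0.00501089] [ 0.62099238  0.24817742 -0.44161844  0.88414324  0.00361467  2.54893447]
```

View pics/w3.png

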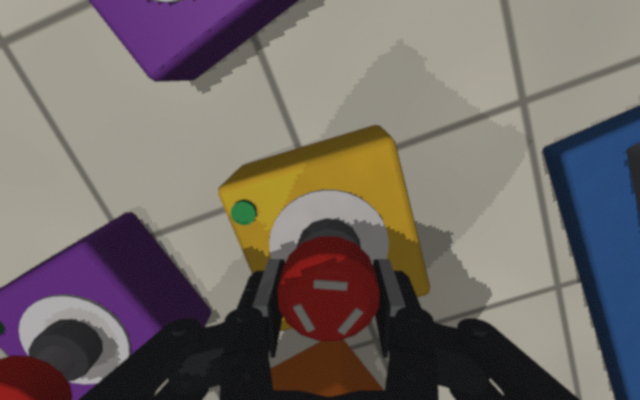

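The wrist view shows the head gripped at (329,288). Its white marks sit the same way relative to the hand as before, so it turned with the grip. I'll release and retreat.

Call:
{"api": "step_arm", "payload": {
  "targets": [
    [0, 0, 0, 0, 0, 0, 0.9],
    [0, 0, 0, 0, 0, 0, 0.9],
    [0, 0, 0, 0, 0, 0, 0.9],
    [0, 0, 0, 0, 0, 0, 0.9],
    [0, 0, 0, 0, 0, 0, 0.9],
    [0, 0, 0, 0, 0, -0.04, 0.9],
    [0, 0, 0, 0, 0, -0.08, 0.9],
    [0, 0, 0, 0, 0, -0.13, 0.9],
    [0, 0, 0, 0, 0, -0.18, 0.9],
    [0, 0, 0, 0, 0, -0.18, 0.9]
  ]
}}

```text
time: 26.35
ee_pos: [378.1, 269.8, 255.2]
orientation: [-2.581, -1.792, -0.01]
force: [0.8, 0.9, 0.1]
gripper_width: 76.7
```

```bash
python3 cap.py; python3 - <<'E'
from h import *;import glob
f=max(glob.glob('pics/s_*'),key=lambda s:float(s[7:-4]));S=cv2.imread(f);A=cv2.imread('pics/side0.png')
print(f,blob(S,(345,285,380,320),(0,150,60),(8,255,255))[1:])
f=lambda I:cv2.GaussianBlur(I[290:318,348:376,2].astype(float)-I[290:318,348:376,1],(0,0),1)
print(cv2.phaseCorrelate(f(A),f(S),cv2.createHanningWindow((28,28),cv2.CV_64F)))
cv2.imwrite('pics/c5.png',cv2.resize(S[100:340,200:440],(600,600),interpolation=2))
E
```

```text
26.35 bench -187.4 186.0 274.2 ang -0.898 r 239.6 cap [283.14 197.05  80.5 ] F [0.8 0.9 0.1] w 76.7
pics/s_26.35.png (array([362.06382979, 303.10638298]), np.int32(188))
((-0.0875229337259622, 0.02924535144529905), 0.964839143734334)
```

View pics/c5.png

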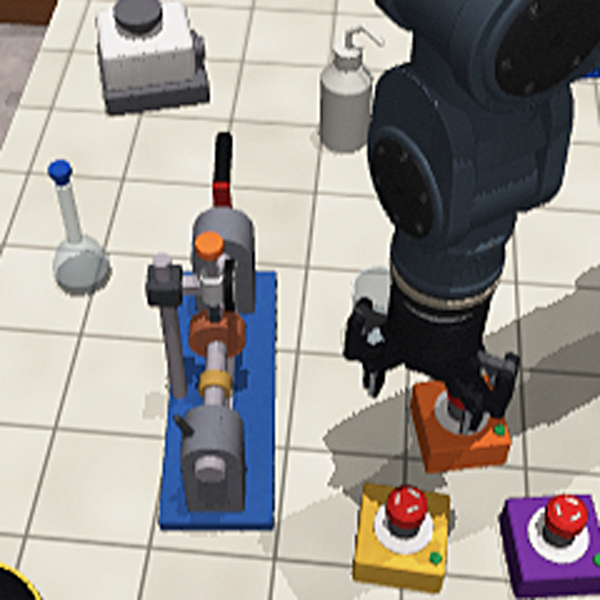

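The head is back at its starting row (0.03 px shift), the cap is still at the top, the bystanders are standing, and the hand is clear. I'll hand the job in.

```bash
python3 -c "
from cell import env
print(env.job_done())"
```

```text
the job is handed in; nothing more can be done
None
```

I carried out the whole sequence and handed the job in at about 26 s; no verdict was reported. I pressed the yellow box's stop fully down, then cranked the shaft once round to find the spots. I paused about 1.3 s with the low spot under the plunger and about 1 s with the high spot, then released the handle. Last, I turned the stop's head clockwise by 0.9 rad, let go and backed off.

**Stop:** under the press the fingertips came to rest at 97.6 mm with 31 N. The head sat 1.0 px lower in the image (1.16 px expected for 6 mm) both before and after the cranking. At the end it was back within 0.03 px of its starting height.

**Plunger:** the cap moved 4.2 px between the two spots (4.4 px expected for 16 mm) and was unchanged when I let go of the handle. In the last picture it read 0.1 px (about 0.4 mm) lower, which I took as image noise.

**Other checks:**
- **High spot:** the fitted angle is good to roughly ±0.15 rad, against about ±0.45 rad allowed. The fit left up to 0.27 px (about 1 mm), so the plunger height is not proven closer than that.
- **Wrong head:** the wrist mask first picked a purple box's head. I noticed in the picture and re-measured the yellow one before gripping.
- **Bystanders:** the bottle and flask looked unmoved in the last picture, where the beaker was partly hidden behind the arm. I judged this by eye and did not re-measure.

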